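# Fit the rod thermostat to the immersion heater and shut its terminal cover

### The job

Take the square-headed rod thermostat out of the stock carton and slide its rod into the heater's thermostat pocket until the head sits fully home, upright, on the pocket. Then swing the heater's hinged cover over it and press it down against its gasket until the latch catches and holds it shut. Leave the other two parts in the carton, and do not knock over or shove away the paint tins and the sealant cartridge on the counter.

Things in the scene. Friction and masses are not known exactly. Their poses are not given: they have to be found in the camera images.
- thermostat_head (a point): Centre of the head of the square-headed rod thermostat, the part to fit. Head: black plastic block 36 x 36 mm, 38 mm high, sides square to this point's x and y, with a grey dial 22 mm wide, 6 mm high on top. It starts upright in one of the carton's three holes, the head's underside resting on the carton's top, 19 mm below this point. 140 g, give or take 30 percent. Pull it straight up.
- thermostat_tip (a point): Lower end of the thermostat's copper rod: 9 mm thick with a round end, 100 mm long, straight down from the middle of the head's underside; so this point is 119 mm below the head's centre along the head's z axis, and 100 mm down in the carton at the start.
- carton: Cardboard stock carton, fixed, 225 (its x) x 88 (its y) x 110 mm high; origin in the middle of its underside. Its flat top has three holes 14 mm wide on its x axis, at -72, 0 and +72 mm, with one rod part standing in each; which part stands in which hole varies. Two thin folded-back flaps slope down outside its long sides.
- round_head (a point): Centre of the head of the round-headed thermostat (black disc 43 mm across, 30 mm high, 9 mm copper rod) that stands in another hole of the carton: leave it there.
- anode_head (a point): Centre of the head of the anode rod (six-sided brass plug 33 mm across corners, 24 mm high, 9 mm grey rod) that stands in another hole of the carton: leave it there.
- pocket_mouth (a point): Mouth of the heater's thermostat pocket: brass tube upright in the middle of the open terminal box. Bore 12.4 mm, coned to 22 mm over its top 5 mm, rim 27 mm wide, over 105 mm deep. Origin on the bore's axis at the rim, 152 mm above the counter; x along the cover's hinge, +y towards it, z up. When home the head's underside rests on the rim, its centre 19 mm above; any turn about the rod will do.
- heater: The immersion heater, fixed: steel flange 190 mm square, its top 125 mm above the counter, on a four-legged stand; on it a low terminal box 150 (x) x 130 (y) mm whose walls and rubber gasket end 154 mm above the counter. Terminals in the box are lower than the pocket's rim, 44 mm or more from its axis. Origin on the counter below the pocket; axes as pocket_mouth; the latch is in the middle of the -y side.
- cover (a joint): Angle of the heater's cover (rad): 0 shut, grows as it opens; starts wide open at 1.75 to 2.0, limits -0.02 and 2.15. A stiff hinge (0.3 N m) keeps it where it is left. Grey hood, 150 mm along the hinge, 130 mm from hinge side to front, 62 mm deep, open below; shut, its flat top is 208 mm above the counter and clears the thermostat. Latched it reads 0 to 0.01; let go unlatched it rises to 0.05 or more.
- cover_hinge (a point): Middle of the cover's hinge axis, 69 mm towards heater +y from the pocket's axis, 146 mm above the counter; fixed to the heater, axes as pocket_mouth. The cover turns about this point's x axis; opening lifts its front edge (the -y side) up and over towards +y.
- cover_front (a point): Push here: on the cover's outer (top) face, mid-length, 15 mm in from the front edge. Moves with it: z is the face's outward normal (up when shut; looks to heater +y when open), -y points to the front edge; 119 mm from the hinge axis along the face, 62 mm off it. Over the last 12 mm a sprung latch bolt and the gasket resist, rising to 10 to 14 N straight down here; press until the angle is 0 or just below.
- big_tin: Paint tin, 108 mm across, 122 mm high; origin in the middle of its underside. Bystander.
- small_tin: Paint tin, 74 mm across, 74 mm high; origin in the middle of its underside. Bystander.
- cartridge: Sealant cartridge standing upright, 49 mm across, 230 mm high; origin in the middle of its underside. Bystander.
Things that resemble listed ones, but are neither listed nor needed, are in the scene too. What is shaped like the part that bears thermostat_head but turquoise or white is not meant.

How it is judged:
By the outcome, as a careful person would: the job done as asked, in the order asked, and still so for the second after the job is handed in, with the robot touching nothing.
It also fails if it takes over 67 s, if anything falls off the work surface, if the arm or the gripper's body presses on something with over 40 N, if the wrist force passes 120 N, or if a joint passes its speed limit or range.

### The arm

A 6-joint arm with a two-finger parallel gripper is mounted at the origin on the work surface. World frame = base frame: x ahead of the robot, y to its left, z up, the work surface at z = 0. Lengths are in m, angles in rad, forces in N, time in s.
With the tool pointing down it reaches from about 0.35 to 0.975 m from the base axis. Payload 4.9 kg.
Tool frame: the origin (TCP) lies midway between the tips of the shut fingers; the grasp point (between the pads) lies 19 mm behind it; z points along the fingers, y is the direction in which the jaws open and shut (so a half turn about z gives the same grasp; the last joint's range is limited). The gripper opens to 85 mm and grips with 20 to 120 N. Pads are 22 mm wide; open, the fingers measure 114 mm over their backs; the gripper's body (76 mm by 85 mm) begins 54 mm behind the grasp point. The pads swing forward as they close: fully open they stand 13 mm farther back than shut.
Start: joints at [1.08, 0.053, 1.613, -0, 1.476, -0.119], TCP at [0.227, 0.582, 0.193] pointing down, gripper open.
Joint ranges: [-3.01, 3.01], [-1.01, 2.22], [0.06, 2.58], [-1.02, 4.17], [0.09, 2.62], [-3.14, 3.14]. Speed limits (rad/s): [2.57, 2.57, 3.14, 3.14, 3.14, 3.14].

### API

Orientations are given as a rotation vector (axis times angle).
In Python, from station import ctrl gives the robot as it stands.
- The arm moves only by the tool jog_arm, never from a script. Its argument "steps" is a list of rows, each an object of numbers: "dx", "dy", "dz": the shift along the world's x, y, z in units of 60 mm (1.0 is 60 mm); "twist": the turn about the world's z in units of 10 degrees (1.0 is 10 degrees). A call has 1 to 5 rows; each row is the pose to reach, as a shift and turn from the pose measured when the call began; what a row does not reach only later rows make up. A row lasts 1/8 s, in which the tool goes at most 62.5 mm and 10.7 degrees, less where a joint would pass 70% of its speed; a pose out of reach is approached as far as the arm can. A call with a gripper value outside its range is refused whole. "gripper" is the closure in counts, from 0 (fully open) to 255 (shut), set as the call begins (left out, the last holds). The fingers move at their own pace and stop on an object; "newtons" is the grip in N (left out, the last holds). Time passes only in rows, so rows that repeat a pose let the fingers close. It gives the time, the measured TCP pose, the force and the opening at its end, in the units of the state.
- ctrl.get_obs(): the state, without advancing time (a new reading comes with each control period).
- ctrl.get_image(name): name is "side" or "top"; returns a dict with "frame" (400x640x3 uint8, red, green, blue), "range_z" (400x640 float32, m along the optical axis (not along the pixel's ray), 0 where there is no reading), "fx", "fy", "cx", "cy" (pixels), "extrinsics" (4x4, takes a point from camera to world coordinates). Camera axes: x right, y down, z forward; pixel columns grow to the right and rows downward; lengths in m; the calibration is good to about 2 mm. A picture is of the moment at which its call begins.
- ctrl.finish_job(): hands the job in, once; it reports no verdict.
The state is a dict: "t": time; "q": joint angles; "dq": joint speeds; "effort": joint torques, N m; "tool_pos": TCP position; "tool_rot": TCP orientation; "contact_force": force on the tool from outside, world axes, zero at the start; "wrist_torque": the same for the moment, N m; "opening": finger opening in m.
Only numpy, scipy, OpenCV 4.12 (cv2) and the standard library are available. Lean on these libraries where they do the work, as an engineer would, in place of code of your own. Each camera call takes 0.05 s, during which the arm holds its last target.

## Working session

There is one attempt and no reset: what is moved stays moved. The work goes in short steps, Python scripts to look and compute and a tool call to move; the robot and the scene stay as the last step left them, time stands still between calls to the robot, and variables do not carry over. Pictures are saved under pics/ and viewed, and the job is handed in when it is done.

Besides the shell and the picture viewer there is one more tool, called after "Call:" by a JSON object that holds its "name" and its "arguments". jog_arm: Moves the arm, as the interface text tells. Its arguments: {"type":"object","properties":{"steps":{"type":"array"},"gripper":{"type":"number"},"newtons":{"type":"number"}},"required":["steps"]}

```bash
ls; mkdir -p pics
cat > h.py <<'E'
from station import ctrl
import numpy as np, cv2
def snap(n,tag):
    d=ctrl.get_image(n); np.savez(f'pics/{tag}.npz',**{k:np.asarray(v) for k,v in d.items()})
    cv2.imwrite(f'pics/{tag}.png',cv2.cvtColor(d['frame'],cv2.COLOR_RGB2BGR)); return d
def load(tag):
    z=np.load(f'pics/{tag}.npz'); return {k:z[k] for k in z.files}
def cloud(d):
    Z=d['range_z'].astype(float); v,u=np.mgrid[:Z.shape[0],:Z.shape[1]]
    P=np.stack([(u-d['cx'])/d['fx']*Z,(v-d['cy'])/d['fy']*Z,Z],-1)
    T=d['extrinsics']; W=P@T[:3,:3].T+T[:3,3]; W[Z==0]=np.nan; return W
E
python3 - <<'E'
from h import *
for n in('side','top'):
    d=snap(n,n+'0'); print(n,d['fx'],d['cx'],d['cy'],np.round(d['extrinsics'],3).tolist())
print(ctrl.get_obs())
E
```

```text
pics
side 428.7904029749857 323.98542320921473 202.67441618942195 [[0.71, -0.448, 0.543, 0.025], [-0.704, -0.439, 0.558, -0.644], [-0.012, -0.779, -0.627, 0.733], [0.0, 0.0, 0.0, 1.0]]
top 423.1365012678249 320.7457945288178 199.10829644328902 [[0.006, -0.993, 0.115, 0.439], [-1.0, -0.007, -0.008, -0.109], [0.009, -0.115, -0.993, 1.03], [0.0, 0.0, 0.0, 1.0]]
{'t': 0.1, 'q': array([ 1.07999299e+00,  5.32949386e-02,  1.61414951e+00, -8.04303923e-06,
        1.47602365e+00, -1.18990510e-01]), 'dq': array([-0.00017708, -0.00219953, -0.00439475,  0.00046267, -0.00169273,
        0.00057354]), 'effort': array([ 3.65999322e-04, -3.94904709e+01, -3.71364105e+01, -7.31076648e-05,
        3.92188944e-03,  7.08122457e-06]), 'tool_pos': array([0.22675855, 0.58172729, 0.19138779]), 'tool_rot': array([-5.80579765e-01, -3.08691342e+00,  2.81334664e-03]), 'contact_force': array([ 0.15823596,  0.37445726, -0.5750616 ]), 'wrist_torque': array([-0.02720209, -0.03987981,  0.00483733]), 'opening': 0.08527871856576406}
```

View pics/side0.png

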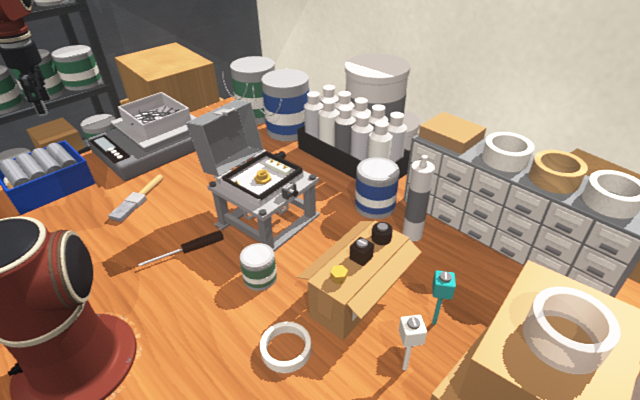

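View pics/top0.png

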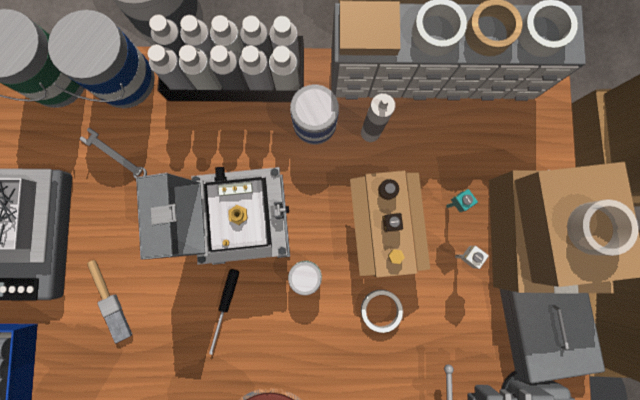

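Run:
```python
from h import *
a=load('top0');b=load('side0')
A=cv2.resize(a['frame'][160:290,340:440],None,fx=4,fy=4,interpolation=2)
B=cv2.resize(b['frame'][215:345,295:395],None,fx=4,fy=4,interpolation=2)
cv2.imwrite('pics/crop1.png',np.hstack([A,B])[:,:,::-1])
A=cv2.resize(a['frame'][155:270,125:300],None,fx=4.5,fy=4.5,interpolation=2)
cv2.imwrite('pics/crop2.png',A[:,:,::-1])
W=cloud(a);V=cloud(b)
for n,u,v in[('sqdial',393,220),('round',388,186),('anode',396,257),('pocket',237,214),('flange',278,252),('bigtin',314,108),('smalltin',305,277),('cart',384,102),('covertip',143,170),('ring',365,310),('carton',372,240)]:
    print(n,W[v,u].round(4))
for n,u,v in[('sq',361,243),('dial',362,241),('round',383,227),('pocket',263,174)]: print('side',n,V[v,u].round(4))
```

```text
sqdial [ 0.4979 -0.2659  0.1547]
round [ 0.5701 -0.2576  0.1477]
anode [ 0.4214 -0.2748  0.1347]
pocket [0.5115 0.0655 0.1123]
flange [ 0.4304 -0.0266  0.1313]
bigtin [ 0.7467 -0.0999  0.1238]
smalltin [ 0.3749 -0.0824  0.0745]
cart [ 0.7237 -0.2377  0.2311]
covertip [0.6258 0.3173 0.0087]
ring [ 0.297  -0.221   0.0267]
carton [ 0.4571 -0.2276  0.1116]
side sq [ 0.4895 -0.2682  0.1543]
side dial [ 0.4956 -0.2655  0.1536]
side round [ 0.5636 -0.2631  0.1447]
side pocket [0.5143 0.0671 0.1395]
```

View pics/crop1.png

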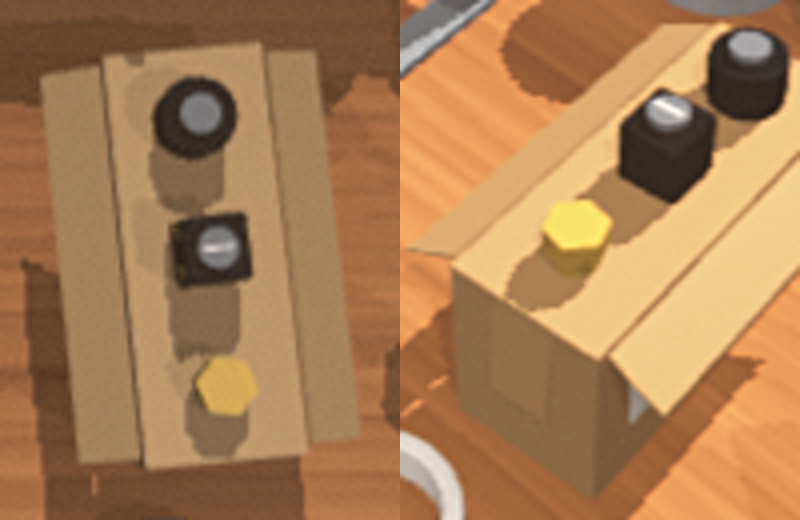

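View pics/crop2.png

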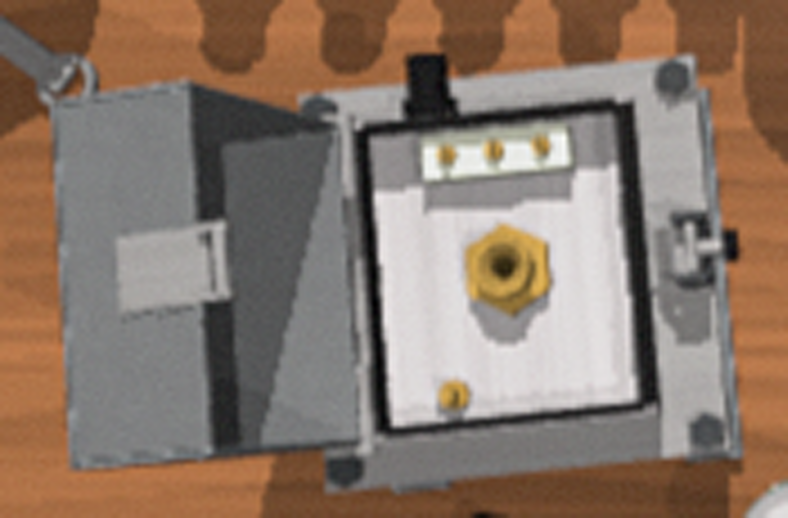

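Run:
```python
from h import *
a=load('top0');b=load('side0')
for nm,d in(('top',a),('side',b)):
    W=cloud(d);x,y,z=W[...,0],W[...,1],W[...,2]; f=d['frame'].astype(int)
    # square head: dark pixels top face
    m=(abs(x-.497)<.04)&(abs(y+.266)<.04)&(z>.142)&(z<.151)
    p=np.float32(W[m][:,:2]); r=cv2.minAreaRect(p*1000); print(nm,'head',m.sum(),r, np.median(W[m],0))
    m2=(abs(x-.497)<.03)&(abs(y+.266)<.03)&(z>.1515)&(z<.158); print(' dial',m2.sum(),W[m2].mean(0).round(4),cv2.minEnclosingCircle(np.float32(W[m2][:,:2])*1000))
    for n,cx,cy,lo in(('round',.567,-.26,.13),('anode',.421,-.274,.125)):
        m2=(abs(x-cx)<.032)&(abs(y-cy)<.032)&(z>lo)&(z<.15); print(n,m2.sum(),cv2.minAreaRect(np.float32(W[m2][:,:2])*1000),W[m2][:,2].max())
    m=(abs(x-.497)<.14)&(abs(y+.266)<.08)&(z>.106)&(z<.115); print(' carton',cv2.minAreaRect(np.float32(W[m][:,:2])*1000),np.median(W[m][:,2]))
    m=(abs(x-.511)<.03)&(abs(y-.066)<.03)&(z>.147)&(z<.158); print(' rim',m.sum(),W[m].mean(0).round(4),np.median(W[m][:,2]),cv2.minEnclosingCircle(np.float32(W[m][:,:2])*1000),cv2.minAreaRect(np.float32(W[m][:,:2])*1000))
    m=(abs(x-.511)<.1)&(abs(y-.066)<.085)&(z>.148)&(z<.160)&(np.hypot(x-.511,y-.066)>.04)
    print(' gasket',m.sum(),cv2.minAreaRect(np.float32(W[m][:,:2])*1000),np.median(W[m][:,2]))
    m=(abs(x-.511)<.14)&(abs(y-.05)<.12)&(z>.118)&(z<.132)&((f.max(-1)-f.min(-1))<30)
    print(' flange',m.sum(),cv2.minAreaRect(np.float32(W[m][:,:2])*1000),np.median(W[m][:,2]))
    m=(abs(x-.51)<.14)&(y>.08)&(y<.30)&(z>.18); q=W[m]; i=q[:,2].argmax(); print(' cover top',q[i],np.nanmin(q,0),np.nanmax(q,0))
```

```text
top head 209 ((494.05084228515625, -267.7586975097656), (35.894805908203125, 36.59523391723633), 5.929601192474365) [ 0.49201481 -0.26508191  0.14798006]
 dial 88 [ 0.4946 -0.268   0.1541] ((493.10321044921875, -267.9584655761719), 14.407367706298828)
round 317 ((565.2412719726562, -260.5733642578125), (40.87740707397461, 41.0124626159668), 26.774831771850586) 0.1494561441154778
anode 172 ((422.4679870605469, -274.2559509277344), (27.157121658325195, 30.773120880126953), 0.2686614692211151) 0.13854460093274945
 carton ((493.9490051269531, -265.993408203125), (225.06968688964844, 120.79324340820312), 5.818567752838135) 0.11018175323956203
 rim 100 [0.5078 0.0604 0.1512] 0.15117704614499017 ((508.20330810546875, 60.4214973449707), 13.420644760131836) ((508.0144348144531, 60.39048385620117), (25.83153533935547, 24.928821563720703), 63.94368362426758)
 gasket 1660 ((514.6746215820312, 66.13915252685547), (186.4989471435547, 169.67828369140625), 0.02570354752242565) 0.1521624796133348
 flange 4066 ((508.2229919433594, 60.46484375), (189.94093322753906, 190.29811096191406), 6.1989450454711
[... 676 characters left out ...]
2890625, -267.99835205078125), (227.72386169433594, 113.8566665649414), 5.470583438873291) 0.10900939569826062
 rim 59 [0.5061 0.0625 0.1497] 0.14969923230286786 ((506.19952392578125, 61.951263427734375), 14.953067779541016) ((506.3648681640625, 62.30465316772461), (25.366413116455078, 26.92406463623047), 4.338000774383545)
 gasket 858 ((512.4974365234375, 66.06543731689453), (182.44125366210938, 169.60243225097656), 0.56984543800354) 0.1511681223594174
 flange 1993 ((506.1953125, 60.47999572753906), (192.6680908203125, 189.9898681640625), 6.337011337280273) 0.12585221892488374
 cover top [0.5004644  0.14179867 0.28994328] [0.41519601 0.1283969  0.18000315] [0.57340089 0.22204574 0.28994328]
```

Several parts look like the thermostat:
- Square black head, middle hole: top (392,222), side (361,250).
- Round black disc: top (388,188).
- Brass hex plug: top (396,257).
- Turquoise: top (464,200). White: top (476,257). Both stand outside the carton.

The square black one with the grey dial fits, and the enlarged crop confirms it. I'll go there with the jaws across the carton.

Call:
{"name": "jog_arm", "arguments": {"steps": [{"dz": 1.0},{"dz": 2.0},{"dz": 3.0},{"dz": 3.0,"dy": -1.0,"dx": 0.3,"twist": 1.0},{"dz": 3.0,"dy": -2.0,"dx": 0.6,"twist": 1.8}], "gripper": 0, "newtons": 40}}

```text
validation failed for argument at $.st...
```

Call:
{"name": "jog_arm", "arguments": {"steps": [{"dx": 0,"dy": 0,"dz": 1.0,"twist": 0},{"dx": 0,"dy": 0,"dz": 2.0,"twist": 0},{"dx": 0,"dy": 0,"dz": 3.0,"twist": 0},{"dx": 0.3,"dy": -1.0,"dz": 3.0,"twist": 1.0},{"dx": 0.6,"dy": -2.0,"dz": 3.0,"twist": 1.8}], "gripper": 0, "newtons": 40}}

```text
t: 0.72
tool_pos: [0.263, 0.4611, 0.3719]
tool_rot: [0.081, 3.14, -0.002]
contact_force: [0.9, -1.0, 0.6]
opening: 0.0854
```

Call:
{"name": "jog_arm", "arguments": {"steps": [{"dx": 0.3,"dy": -1.0,"dz": 0,"twist": 0.5},{"dx": 0.6,"dy": -2.0,"dz": 0,"twist": 0.9},{"dx": 1.0,"dy": -3.0,"dz": 0,"twist": 0.9},{"dx": 1.3,"dy": -4.0,"dz": 0,"twist": 0.9},{"dx": 1.6,"dy": -5.0,"dz": 0,"twist": 0.9}]}}

```text
t: 1.35
tool_pos: [0.3579, 0.1627, 0.3715]
tool_rot: [-0.167, 3.136, -0.002]
contact_force: [1.6, 0.1, 0.0]
opening: 0.0856
```

Call:
{"name": "jog_arm", "arguments": {"steps": [{"dx": 0.3,"dy": -1.0,"dz": 0,"twist": 0},{"dx": 0.6,"dy": -2.0,"dz": 0,"twist": 0},{"dx": 1.0,"dy": -3.0,"dz": 0,"twist": 0},{"dx": 1.3,"dy": -4.0,"dz": 0,"twist": 0},{"dx": 1.6,"dy": -5.0,"dz": 0,"twist": 0}]}}

```text
t: 1.98
tool_pos: [0.4527, -0.1351, 0.3711]
tool_rot: [-0.166, 3.136, -0.001]
contact_force: [0.2, 1.4, 0.1]
opening: 0.0853
```

Call:
{"name": "jog_arm", "arguments": {"steps": [{"dx": 0.35,"dy": -1.0,"dz": 0,"twist": 0},{"dx": 0.67,"dy": -2.0,"dz": -0.3,"twist": 0},{"dx": 0.67,"dy": -2.2,"dz": -1.2,"twist": 0},{"dx": 0.67,"dy": -2.2,"dz": -2.2,"twist": 0},{"dx": 0.67,"dy": -2.2,"dz": -2.6,"twist": 0}]}}

```text
t: 2.6
tool_pos: [0.4905, -0.266, 0.2091]
tool_rot: [0.164, -3.131, -0.007]
contact_force: [0.2, -0.1, 0.4]
opening: 0.0857
```

Run:
```python
from h import *
d=snap('top','t1'); e=snap('side','s1'); print(ctrl.get_obs()['tool_pos'])
A=cv2.resize(d['frame'][150:300,330:460],None,fx=3,fy=3);B=cv2.resize(e['frame'][190:340,280:410],None,fx=3,fy=3)
cv2.imwrite('pics/c1.png',np.hstack([A,B])[:,:,::-1])
```

```text
[ 0.49056313 -0.26559536  0.20984448]
```

View pics/c1.png

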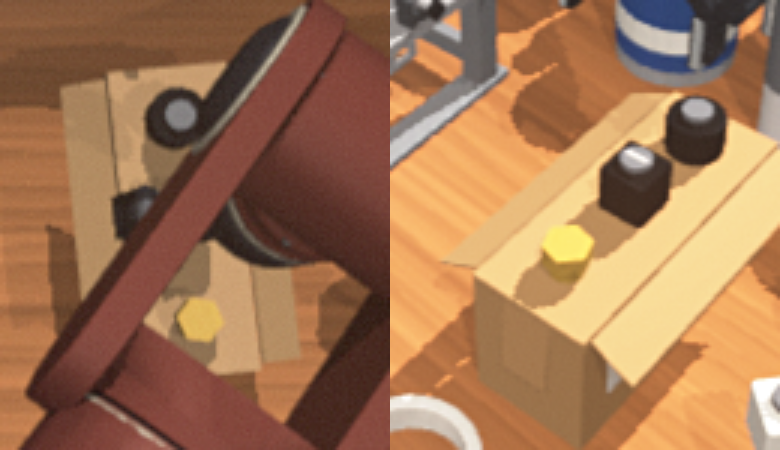

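Run:
```python
from h import *
e=load('s1');T=np.linalg.inv(e['extrinsics'])
f=e['frame'].copy()
for p,c in(((.4906,-.2656,.2098),(255,0,0)),((.4906,-.2656,.1545),(0,255,0)),((.4906,-.2656,.35),(255,0,255))):
    q=T[:3,:3]@np.array(p)+T[:3,3]; u,v=e['fx']*q[0]/q[2]+e['cx'],e['fy']*q[1]/q[2]+e['cy']; print(u,v); cv2.circle(f,(int(u),int(v)),3,c,-1)
cv2.imwrite('pics/s1b.png',f[:,:,::-1])
```

```text
361.61445500819167 220.38459301707974
360.3664334758966 241.96202811350412
365.32944222956957 156.15501557868558
```

View pics/s1b.png

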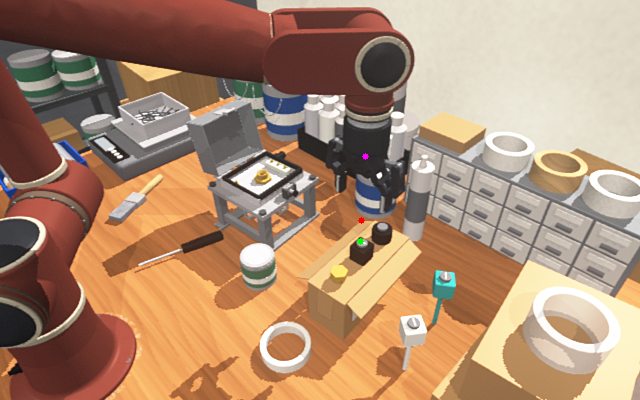

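Run:
```python
from h import *
W=cloud(load('s1'))
for v in range(182,212,3): print(v,[ (u,*W[v,u].round(3)) for u in (335,340,380,386)])
m=(abs(W[...,0]-.49)<.05)&(abs(W[...,1]+.266)<.09)&(W[...,2]>.17)
q=W[m];print(q[q[:,2]<.235].round(3)[:40]); print(q.min(0))
```

```text
182 [(335, np.float64(0.475), np.float64(-0.212), np.float64(0.278)), (340, np.float64(0.478), np.float64(-0.221), np.float64(0.281)), (380, np.float64(0.48), np.float64(-0.307), np.float64(0.324)), (386, np.float64(0.5), np.float64(-0.305), np.float64(0.313))]
185 [(335, np.float64(0.476), np.float64(-0.211), np.float64(0.27)), (340, np.float64(0.478), np.float64(-0.221), np.float64(0.275)), (380, np.float64(0.482), np.float64(-0.307), np.float64(0.317)), (386, np.float64(0.501), np.float64(-0.305), np.float64(0.306))]
188 [(335, np.float64(0.73), np.float64(0.033), np.float64(-0.001)), (340, np.float64(0.478), np.float64(-0.221), np.float64(0.268)), (380, np.float64(0.481), np.float64(-0.308), np.float64(0.312)), (386, np.float64(0.491), np.float64(-0.312), np.float64(0.309))]
191 [(335, np.float64(0.719), np.float64(0.023), np.float64(-0.0)), (340, np.float64(0.479), np.float64(-0.221), np.float64(0.261)), (380, np.float64(0.48), np.float64(-0.309), np.float64(0.307)), (386, np.float64(0.486), np.float64(-0.317), np.float64(0.308))]
194 [(335, np.float64(0.71), np.float64(0.014), 
[... 879 characters left out ...]
380, np.float64(0.483), np.float64(-0.31), np.float64(0.281)), (386, np.float64(0.487), np.float64(-0.319), np.float64(0.283))]
206 [(335, np.float64(0.672), np.float64(-0.023), np.float64(-0.001)), (340, np.float64(0.681), np.float64(-0.033), np.float64(-0.001)), (380, np.float64(0.482), np.float64(-0.311), np.float64(0.275)), (386, np.float64(0.489), np.float64(-0.318), np.float64(0.275))]
209 [(335, np.float64(0.663), np.float64(-0.032), np.float64(-0.001)), (340, np.float64(0.673), np.float64(-0.041), np.float64(-0.002)), (380, np.float64(0.481), np.float64(-0.312), np.float64(0.27)), (386, np.float64(0.487), np.float64(-0.32), np.float64(0.271))]
[]
[ 0.44003308 -0.33908582  0.25819916]
```

```bash
python3 - <<'E'
from h import *
o=ctrl.get_obs();print(o['t'],o['tool_pos'],o['q'],o['dq'].round(3))
W=cloud(snap('side','s2'));o=ctrl.get_obs();print(o['t'],o['tool_pos'])
m=(abs(W[...,0]-.49)<.05)&(abs(W[...,1]+.266)<.09)&(W[...,2]>.17)
q=W[m];print(q.min(0),q[q[:,1]<-.29].min(0))
E
python3 - <<'E'
import cv2
i=cv2.imread('pics/s2.png')[100:260,290:450]
cv2.imwrite('pics/s2c.png',cv2.resize(i,None,fx=3.5,fy=3.5))
E
```

```text
2.7 [ 0.49056313 -0.26559536  0.20984448] [-6.29540428e-01 -1.11286576e-01  1.74461670e+00 -1.56526711e-04
  1.51604092e+00 -2.30583218e+00] [ 0.005 -0.035 -0.083  0.001  0.023 -0.001]
2.75 [ 0.49187279 -0.26644357  0.21299387]
[ 0.44000335 -0.33905132  0.2613413 ] [ 0.44000335 -0.33905132  0.26192163]
```

View pics/s2c.png

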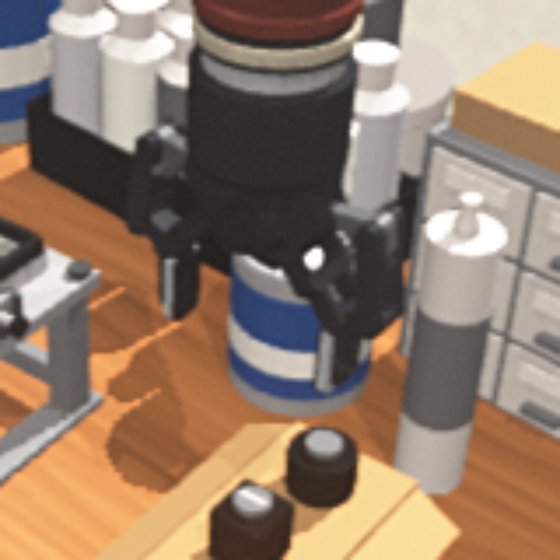

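The seen fingertips are about 35 mm higher than the reported TCP implies, even allowing 13 mm for the open fingers. I'll go down in steps and check by camera.

Call:
{"name": "jog_arm", "arguments": {"steps": [{"dx": 0.02,"dy": -0.02,"dz": -0.4,"twist": 0},{"dx": 0.02,"dy": -0.02,"dz": -0.75,"twist": 0},{"dx": 0.02,"dy": -0.02,"dz": -0.75,"twist": 0},{"dx": 0.02,"dy": -0.02,"dz": -0.75,"twist": 0}]}}

```text
t: 3.25
tool_pos: [0.4936, -0.268, 0.1692]
tool_rot: [0.166, -3.136, -0.001]
contact_force: [-0.6, -0.3, 0.1]
opening: 0.0853
```

Run:
```python
from h import *
W=cloud(snap('side','s3'));o=ctrl.get_obs();print(o['t'],o['tool_pos'],o['dq'].round(3),o['contact_force'])
m=(abs(W[...,0]-.49)<.05)&(abs(W[...,1]+.266)<.09)&(W[...,2]>.17)
q=W[m];print(q.min(0),q[q[:,1]<-.29].min(0))
i=cv2.imread('pics/s3.png')[130:290,290:450]
cv2.imwrite('pics/s3c.png',cv2.resize(i,None,fx=3.5,fy=3.5))
```

```text
3.3 [ 0.4937464  -0.26810854  0.16950705] [-0.    -0.003 -0.003 -0.002 -0.001 -0.001] [-0.49688982 -0.66638664  0.79031808]
[ 0.44002346 -0.34169786  0.21977765] [ 0.44002346 -0.34169786  0.21977765]
```

View pics/s3c.png

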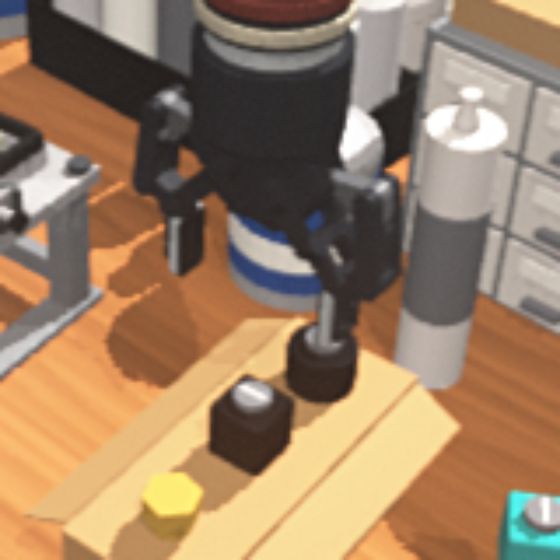

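Run:
```python
from h import *
e=load('s3');W=cloud(e);T=np.linalg.inv(e['extrinsics'])
for s in(-1,1):
  for z in(.1695,.1825,.22):
    p=np.array([.4937-.005*0-.106*.048*s,-.2681+.048*s,z]); q=T[:3,:3]@p+T[:3,3]; print(s,z,(e['fx']*q[0]/q[2]+e['cx']).round(1),(e['fy']*q[1]/q[2]+e['cy']).round(1))
for v in range(205,232,2): print(v,*[(u,tuple(W[v,u].round(3).tolist())) for u in(382,385,388)])
for v in range(190,214,3): print(v,*[(u,tuple(W[v,u].round(3).tolist())) for u in(339,342,345)])
```

```text
-1 0.1695 384.1 247.3
-1 0.1825 384.7 242.2
-1 0.22 386.3 227.0
1 0.1695 342.6 225.6
1 0.1825 342.7 220.6
1 0.22 343.0 205.7
205 (382, (0.485, -0.312, 0.276)) (385, (0.487, -0.317, 0.277)) (388, (0.498, -0.315, 0.27))
207 (382, (0.485, -0.313, 0.272)) (385, (0.487, -0.317, 0.273)) (388, (0.491, -0.32, 0.273))
209 (382, (0.486, -0.312, 0.267)) (385, (0.484, -0.32, 0.272)) (388, (0.49, -0.322, 0.27))
211 (382, (0.485, -0.313, 0.264)) (385, (0.485, -0.32, 0.268)) (388, (0.489, -0.323, 0.267))
213 (382, (0.488, -0.312, 0.256)) (385, (0.488, -0.318, 0.26)) (388, (0.491, -0.322, 0.261))
215 (382, (0.485, -0.314, 0.255)) (385, (0.491, -0.316, 0.253)) (388, (0.491, -0.322, 0.256))
217 (382, (0.485, -0.315, 0.251)) (385, (0.491, -0.317, 0.249)) (388, (0.492, -0.322, 0.252))
219 (382, (0.486, -0.315, 0.246)) (385, (0.491, -0.317, 0.245)) (388, (0.492, -0.323, 0.247))
221 (382, (0.485, -0.315, 0.242)) (385, (0.49, -0.318, 0.241)) (388, (0.492, -0.323, 0.243))
223 (382, (0.487, -0.314, 0.236)) (385, (0.49, -0.319, 0.237)) (388, (0.493, -0.323, 0.238))
225 (382, (0.486, -0.316, 0.233)) (385, (0.4
[... 374 characters left out ...]
, -0.223, 0.262)) (345, (0.488, -0.225, 0.26))
193 (339, (0.475, -0.222, 0.259)) (342, (0.481, -0.224, 0.257)) (345, (0.489, -0.224, 0.252))
196 (339, (0.475, -0.222, 0.252)) (342, (0.481, -0.224, 0.25)) (345, (0.489, -0.225, 0.246))
199 (339, (0.476, -0.222, 0.244)) (342, (0.481, -0.224, 0.243)) (345, (0.49, -0.224, 0.237))
202 (339, (0.476, -0.222, 0.237)) (342, (0.48, -0.225, 0.237)) (345, (0.491, -0.223, 0.229))
205 (339, (0.476, -0.221, 0.23)) (342, (0.481, -0.224, 0.228)) (345, (0.491, -0.223, 0.221))
208 (339, (0.675, -0.035, -0.003)) (342, (0.482, -0.224, 0.22)) (345, (0.684, -0.048, -0.001))
211 (339, (0.665, -0.045, -0.002)) (342, (0.67, -0.051, -0.001)) (345, (0.674, -0.058, 0.0))
```

Call:
{"name": "jog_arm", "arguments": {"steps": [{"dx": 0,"dy": 0,"dz": 0,"twist": 0},{"dx": 0,"dy": 0,"dz": 0,"twist": 0},{"dx": 0,"dy": 0,"dz": 0,"twist": 0},{"dx": 0,"dy": 0,"dz": 0,"twist": 0},{"dx": 0,"dy": 0,"dz": 0,"twist": 0}], "gripper": 255}}

```text
t: 3.92
tool_pos: [0.4937, -0.2681, 0.1695]
tool_rot: [0.166, -3.136, -0.001]
contact_force: [-0.1, 1.3, 0.3]
opening: -0.0002
```

Run:
```python
from h import *
W=cloud(snap('side','s4'));o=ctrl.get_obs();print(o['t'],o['tool_pos'],o['opening'])
m=(abs(W[...,0]-.49)<.04)&(abs(W[...,1]+.266)<.09)&(W[...,2]>.16)
q=W[m];i=q[:,2].argsort();print(q[i[:8]].round(3))
i=cv2.imread('pics/s4.png')[130:290,290:450]
cv2.imwrite('pics/s4c.png',cv2.resize(i,None,fx=3.5,fy=3.5))
```

```text
3.975 [ 0.49373248 -0.2680755   0.16944875] 0.0001314419774289975
[[ 0.485 -0.274  0.209]
 [ 0.488 -0.273  0.21 ]
 [ 0.482 -0.267  0.21 ]
 [ 0.481 -0.263  0.21 ]
 [ 0.486 -0.273  0.211]
 [ 0.481 -0.265  0.211]
 [ 0.481 -0.26   0.211]
 [ 0.481 -0.272  0.211]]
```

View pics/s4c.png

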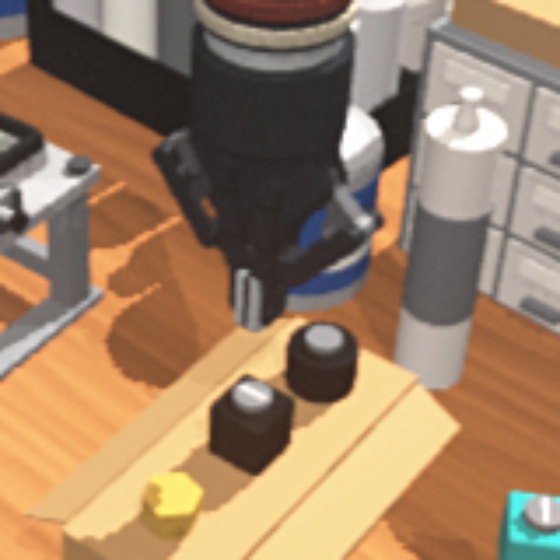

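Shut tips are seen at z=0.209 with 0.1695 reported, so the reported z reads about 39 mm low. x and y agree. I'll correct for this, then open and descend.

Call:
{"name": "jog_arm", "arguments": {"steps": [{"dx": 0,"dy": 0,"dz": 0,"twist": 0},{"dx": 0,"dy": 0,"dz": 0,"twist": 0},{"dx": 0,"dy": 0,"dz": 0,"twist": 0},{"dx": 0,"dy": 0,"dz": 0,"twist": 0},{"dx": 0,"dy": 0,"dz": -0.3,"twist": 0}], "gripper": 0}}

```text
t: 4.6
tool_pos: [0.4948, -0.2689, 0.1527]
tool_rot: [-0.166, 3.135, -0.003]
contact_force: [0.8, -0.7, 0.1]
opening: 0.0849
```

Call:
{"name": "jog_arm", "arguments": {"steps": [{"dx": 0,"dy": 0.01,"dz": -0.4,"twist": 0},{"dx": 0,"dy": 0.01,"dz": -0.8,"twist": 0},{"dx": 0,"dy": 0.01,"dz": -1.1,"twist": 0},{"dx": 0,"dy": 0.01,"dz": -1.1,"twist": 0},{"dx": 0,"dy": 0.01,"dz": -1.1,"twist": 0}]}}

```text
t: 5.22
tool_pos: [0.4953, -0.2686, 0.0873]
tool_rot: [-0.166, 3.134, -0.004]
contact_force: [0.0, 0.5, 0.0]
opening: 0.0852
```

Run:
```python
from h import *
W=cloud(snap('side','s5'));o=ctrl.get_obs();print(o['t'],o['tool_pos'],o['opening'],o['contact_force'])
i=cv2.imread('pics/s5.png')[150:310,290:450]
cv2.imwrite('pics/s5c.png',cv2.resize(i,None,fx=3.5,fy=3.5))
```

```text
5.275 [ 0.49555816 -0.26878598  0.08781017] 0.08568229620173365 [-0.09148661 -0.86870064 -0.29808983]
```

View pics/s5c.png

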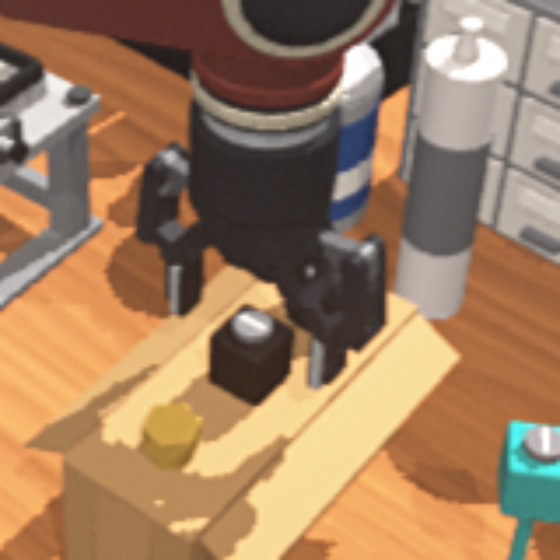

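Call:
{"name": "jog_arm", "arguments": {"steps": [{"dx": -0.04,"dy": 0.02,"dz": -0.22,"twist": 0},{"dx": -0.04,"dy": 0.02,"dz": -0.22,"twist": 0},{"dx": -0.04,"dy": 0.02,"dz": -0.22,"twist": 0}]}}

```text
t: 5.65
tool_pos: [0.4931, -0.2676, 0.0746]
tool_rot: [-0.166, 3.133, -0.005]
contact_force: [0.2, -0.2, -0.7]
opening: 0.0855
```

Call:
{"name": "jog_arm", "arguments": {"steps": [{"dx": 0,"dy": 0,"dz": 0,"twist": 0},{"dx": 0,"dy": 0,"dz": 0,"twist": 0},{"dx": 0,"dy": 0,"dz": 0,"twist": 0},{"dx": 0,"dy": 0,"dz": 0,"twist": 0},{"dx": 0,"dy": 0,"dz": 0,"twist": 0}], "gripper": 255, "newtons": 40}}

```text
t: 6.28
tool_pos: [0.4933, -0.2678, 0.0748]
tool_rot: [-0.166, 3.133, -0.006]
contact_force: [-1.3, -0.5, 1.2]
opening: 0.0354
```

Run:
```python
from h import *
W=cloud(snap('side','s6'));o=ctrl.get_obs();print(o['t'],o['tool_pos'],o['opening'],o['contact_force'])
i=cv2.imread('pics/s6.png')[150:310,290:450]
cv2.imwrite('pics/s6c.png',cv2.resize(i,None,fx=3.5,fy=3.5))
```

```text
6.325 [ 0.49326341 -0.26777732  0.07482887] 0.03556409108049402 [-0.45433328 -0.00425299  3.09245992]
```

View pics/s6c.png

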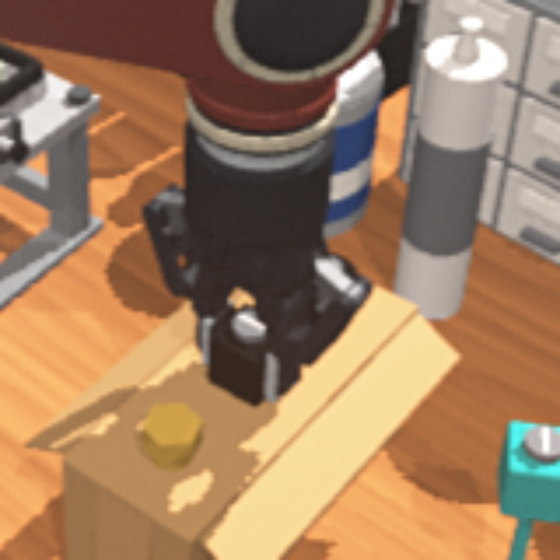

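Gripped: opening 35.5 mm, the pads flat on the square head. Lifting straight up.

Call:
{"name": "jog_arm", "arguments": {"steps": [{"dx": 0,"dy": 0,"dz": 0.4,"twist": 0},{"dx": 0,"dy": 0,"dz": 1.0,"twist": 0},{"dx": 0,"dy": 0,"dz": 1.8,"twist": 0},{"dx": 0,"dy": 0,"dz": 2.6,"twist": 0},{"dx": 0,"dy": 0,"dz": 3.4,"twist": 0}]}}

```text
t: 6.95
tool_pos: [0.4928, -0.2673, 0.2793]
tool_rot: [-0.166, 3.134, -0.004]
contact_force: [0.2, -0.3, -1.7]
opening: 0.0353
```

Call:
{"name": "jog_arm", "arguments": {"steps": [{"dx": 0,"dy": 0,"dz": 0.2,"twist": 0},{"dx": 0,"dy": 0.8,"dz": 0.2,"twist": 0},{"dx": 0.05,"dy": 1.6,"dz": 0.2,"twist": 0},{"dx": 0.1,"dy": 2.4,"dz": 0.2,"twist": 0},{"dx": 0.15,"dy": 3.2,"dz": 0.2,"twist": 0}]}}

```text
t: 7.58
tool_pos: [0.5007, -0.0735, 0.2884]
tool_rot: [0.165, -3.136, 0.002]
contact_force: [0.7, 0.2, -0.7]
opening: 0.0353
```

Run:
```python
from h import *
W=cloud(snap('side','s7'));o=ctrl.get_obs();print(o['t'],o['tool_pos'],o['tool_rot'],o['opening'],o['contact_force'])
```

```text
7.625 [ 0.50083284 -0.06832563  0.28863537] [ 0.17388276 -3.1366234  -0.00606416] 0.03552265582240628 [-0.1088511   5.07876162 -1.53357429]
```

View pics/s7.png

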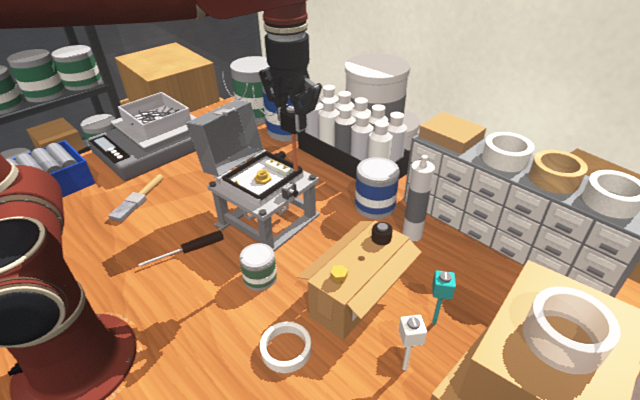

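Call:
{"name": "jog_arm", "arguments": {"steps": [{"dx": 0.05,"dy": 0.8,"dz": 0,"twist": 0},{"dx": 0.11,"dy": 1.6,"dz": 0,"twist": 0},{"dx": 0.11,"dy": 2.15,"dz": 0,"twist": 0},{"dx": 0.11,"dy": 2.15,"dz": -0.3,"twist": 0},{"dx": 0.11,"dy": 2.15,"dz": -0.6,"twist": 0}]}}

```text
t: 8.25
tool_pos: [0.5066, 0.0602, 0.2496]
tool_rot: [0.174, -3.133, -0.006]
contact_force: [0.7, 0.5, -2.3]
opening: 0.0354
```

Call:
{"name": "jog_arm", "arguments": {"steps": [{"dx": 0,"dy": 0,"dz": 0,"twist": 0},{"dx": 0,"dy": 0,"dz": 0,"twist": 0}]}}

```text
t: 8.5
tool_pos: [0.5063, 0.0594, 0.2488]
tool_rot: [0.171, -3.132, -0.006]
contact_force: [-0.0, -0.8, -1.8]
opening: 0.0353
```

Run:
```python
from h import *
d=snap('side','s8');o=ctrl.get_obs();print(o['t'],o['tool_pos'],o['tool_rot'],o['opening'],o['contact_force'])
W=cloud(d);m=(abs(W[...,0]-.507)<.03)&(abs(W[...,1]-.061)<.03)&(W[...,2]>.165)&(W[...,2]<.29)
q=W[m]
for lo in np.arange(.17,.28,.02):
    k=q[(q[:,2]>lo)&(q[:,2]<lo+.02)]; 
    if len(k):print(lo.round(2),len(k),k.mean(0).round(4))
print(q[:,2].min())
i=cv2.imread('pics/s8.png')[80:230,190:340]
cv2.imwrite('pics/s8c.png',cv2.resize(i,None,fx=4,fy=4))
```

```text
8.55 [0.50669618 0.05949024 0.24963513] [ 0.1715898  -3.13357936 -0.00568952] 0.03542775404365163 [-0.10579767  0.49196935 -1.42912164]
0.17 8 [0.5035 0.0586 0.1886]
0.19 25 [0.5036 0.0594 0.1999]
0.21 33 [0.5039 0.0594 0.2195]
0.23 29 [0.5043 0.0592 0.2402]
0.25 34 [0.504  0.0588 0.2604]
0.27 43 [0.496  0.0528 0.2853]
0.18600131809506926
```

View pics/s8c.png

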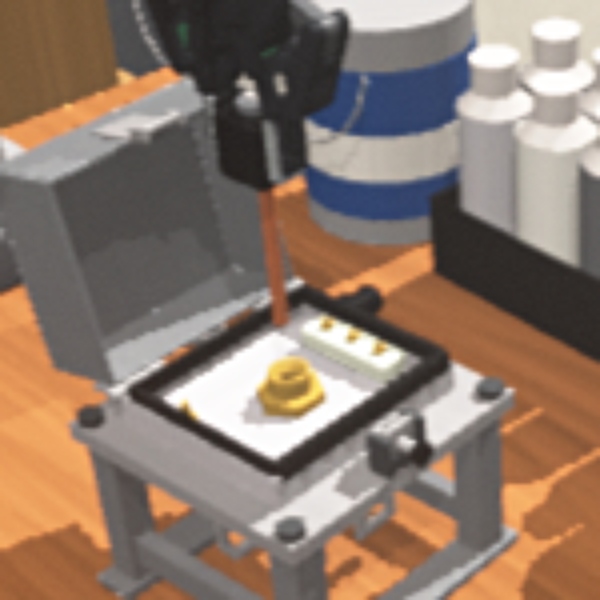

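Rod is vertical and lined up with the pocket to about 1 mm (tip at z≈0.186). Lowering in stages and watching the force.

Call:
{"name": "jog_arm", "arguments": {"steps": [{"dx": 0.01,"dy": 0.01,"dz": -0.2,"twist": 0},{"dx": 0.01,"dy": 0.01,"dz": -0.4,"twist": 0},{"dx": 0.01,"dy": 0.01,"dz": -0.6,"twist": 0},{"dx": 0.01,"dy": 0.01,"dz": -0.75,"twist": 0},{"dx": 0.01,"dy": 0.01,"dz": -0.85,"twist": 0}]}}

```text
t: 9.18
tool_pos: [0.507, 0.0602, 0.1977]
tool_rot: [0.172, -3.133, -0.006]
contact_force: [0.8, -0.2, -1.8]
opening: 0.0355
```

Call:
{"name": "jog_arm", "arguments": {"steps": [{"dx": 0,"dy": 0,"dz": -0.25,"twist": 0},{"dx": 0,"dy": 0,"dz": -0.5,"twist": 0},{"dx": 0,"dy": 0,"dz": -0.75,"twist": 0},{"dx": 0,"dy": 0,"dz": -1.0,"twist": 0},{"dx": 0,"dy": 0,"dz": -1.15,"twist": 0}]}}

```text
t: 9.8
tool_pos: [0.5065, 0.0602, 0.1272]
tool_rot: [0.172, -3.131, -0.006]
contact_force: [-0.1, -0.2, -2.5]
opening: 0.0354
```

Call:
{"name": "jog_arm", "arguments": {"steps": [{"dx": 0,"dy": 0,"dz": -0.1,"twist": 0},{"dx": 0,"dy": 0,"dz": -0.16,"twist": 0},{"dx": 0,"dy": 0,"dz": -0.19,"twist": 0},{"dx": 0,"dy": 0,"dz": -0.19,"twist": 0}]}}

```text
t: 10.3
tool_pos: [0.5068, 0.0602, 0.1167]
tool_rot: [0.172, -3.132, -0.006]
contact_force: [-1.3, -0.8, 1.5]
opening: 0.0354
```

Run:
```python
from h import *
d=snap('side','s9');o=ctrl.get_obs();print(o['t'],o['tool_pos'],o['tool_rot'],o['opening'],o['contact_force'],o['wrist_torque'])
i=cv2.imread('pics/s9.png')[80:230,190:340]
cv2.imwrite('pics/s9c.png',cv2.resize(i,None,fx=4,fy=4))
```

```text
10.35 [0.50679638 0.06017825 0.11668255] [ 0.17179042 -3.13201616 -0.0058581 ] 0.03518493556698077 [-2.27700655 -0.3464915   3.11859518] [-0.02241221  0.4279172  -0.01142297]
```

View pics/s9c.png

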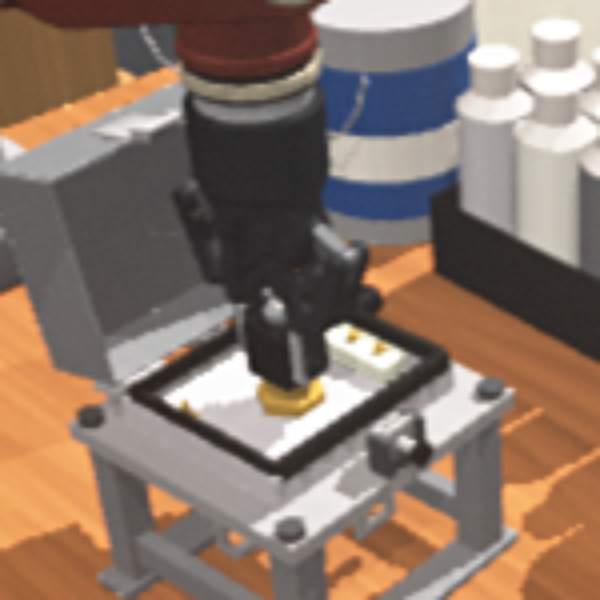

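Call:
{"name": "jog_arm", "arguments": {"steps": [{"dx": 0,"dy": 0,"dz": -0.03,"twist": 0},{"dx": 0,"dy": 0,"dz": -0.03,"twist": 0}]}}

```text
t: 10.6
tool_pos: [0.5069, 0.0602, 0.1166]
tool_rot: [0.172, -3.132, -0.006]
contact_force: [-6.7, 0.0, 7.9]
opening: 0.0356
```

Seated: no further descent and the force is rising. Release and go straight up.

Call:
{"name": "jog_arm", "arguments": {"steps": [{"dx": 0,"dy": 0,"dz": 0.02,"twist": 0},{"dx": 0,"dy": 0,"dz": 0.02,"twist": 0},{"dx": 0,"dy": 0,"dz": 0.02,"twist": 0},{"dx": 0,"dy": 0,"dz": 0.02,"twist": 0},{"dx": 0,"dy": 0,"dz": 0.02,"twist": 0}], "gripper": 0}}

```text
t: 11.22
tool_pos: [0.5068, 0.0602, 0.1176]
tool_rot: [0.172, -3.132, -0.006]
contact_force: [-0.8, 0.4, 0.4]
opening: 0.0853
```

Call:
{"name": "jog_arm", "arguments": {"steps": [{"dx": 0,"dy": 0,"dz": 0.3,"twist": 0},{"dx": 0,"dy": 0,"dz": 0.9,"twist": 0},{"dx": 0,"dy": 0,"dz": 1.8,"twist": 0},{"dx": 0,"dy": 0,"dz": 2.7,"twist": 0},{"dx": 0,"dy": 0,"dz": 3.6,"twist": 0}], "gripper": 0}}

```text
t: 11.85
tool_pos: [0.5066, 0.0602, 0.3371]
tool_rot: [0.172, -3.134, -0.005]
contact_force: [0.6, -0.1, 0.1]
opening: 0.0855
```

Run:
```python
from h import *
d=snap('side','s10');o=ctrl.get_obs();print(o['t'],o['tool_pos'],o['tool_rot'],o['opening'],o['contact_force'])
W=cloud(d);x,y,z=W[...,0],W[...,1],W[...,2]
m=(np.hypot(x-.507,y-.061)<.03)&(z>.175)&(z<.205)
q=W[m];print(np.percentile(q[:,2],[2,25,50,75,98]).round(4)); 
k=q[(q[:,2]<.1935)&(q[:,2]>.186)];print(k.mean(0),cv2.minAreaRect(np.float32(k[:,:2])*1000)); A=np.c_[k[:,:2]-k[:,:2].mean(0),np.ones(len(k))];print(np.linalg.lstsq(A,k[:,2],rcond=None)[0])
# cover fit, in heater frame
a=np.radians(6.25);ex=np.array([np.cos(a),np.sin(a),0]);ey=np.array([-np.sin(a),np.cos(a),0]);h=np.array([.5072,.0613,0])+.069*ey
for tag in('side0','top0','s10'):
    V=cloud(load(tag)).reshape(-1,3);V=V[~np.isnan(V[:,0])]; hx=(V-h)@ex;hy=(V-h)@ey;hz=V[:,2]-.146
    for lo in(.02,.04,.06,.08,.10,.12):
        s=(abs(hx)<.06)&(abs(hz-lo)<.004)&(hy>-.01)&(hy<.13)
        if s.sum(): print(tag,lo,s.sum(),np.percentile(hy[s]*1000,[1,25,50,75,99]).round(1))
    s=(abs(hx)<.085)&(hy>-.01)&(hy<.13)&(hz>.1);print(tag,'top',hz[s].max().round(4),hy[s][hz[s].argmax()].round(4),'max hy',hy[s].max().round(4), hz[s][hy[s].argmax()].round(3))
i=cv2.imread('pics/s10.png')[80:230,190:340]
cv2.imwrite('pics/s10c.png',cv2.resize(i,None,fx=4,fy=4))
```

```text
11.9 [0.50930959 0.06009022 0.34629358] [-0.17171894  3.12653715  0.00356342] 0.08565953091942005 [0.52427836 0.14914944 5.27875253]
[0.1757 0.1825 0.188  0.1903 0.1962]
[0.50279145 0.05633986 0.18892984] ((506.41961669921875, 62.092281341552734), (35.68728256225586, 37.68024826049805), 5.057645320892334)
[0.03590551 0.00489865 0.18892984]
side0 0.02 100 [63.  65.2 66.3 67.4 69.9]
side0 0.04 98 [66.8 69.4 70.5 71.7 73.9]
side0 0.06 112 [70.6 73.5 74.7 75.7 78.6]
side0 0.08 107 [74.6 77.7 78.7 79.6 81.6]
side0 0.12 138 [59.9 70.4 75.9 81.5 89.3]
side0 top 0.1439 0.0118 max hy 0.0899 0.117
top0 0.02 24 [61.3 61.9 62.2 62.4 62.9]
top0 0.12 657 [56.2 70.  75.7 80.6 86. ]
top0 top 0.146 0.0125 max hy 0.0866 0.117
s10 0.02 98 [63.  65.3 66.3 67.7 71.8]
s10 0.04 102 [67.  69.3 70.6 71.6 74.2]
s10 0.06 102 [71.  73.1 74.3 75.6 78.6]
s10 0.08 111 [75.1 77.5 78.4 79.6 81.3]
s10 0.12 140 [60.7 69.8 75.7 81.3 89.4]
s10 top 0.3478 -0.009 max hy 0.0895 0.118
```

View pics/s10c.png

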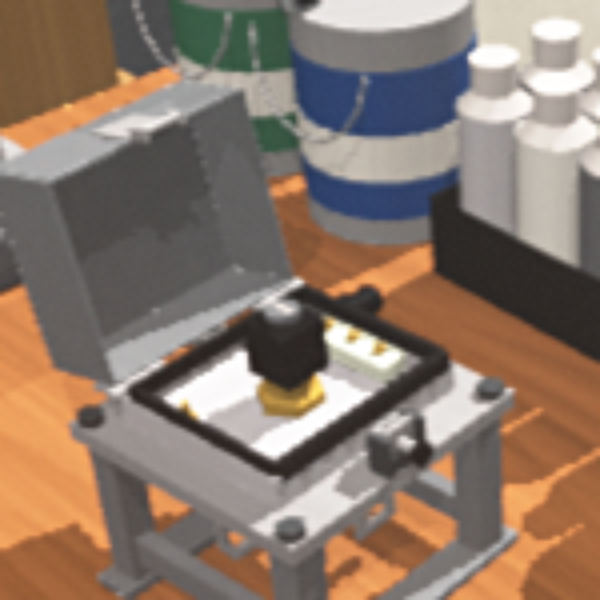

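The head is home (top at z≈0.190, flat, and centred on the pocket). Cover angle is about 1.775 rad from the inner-face slope. Next I shut the fingers, turn 90° so the narrow side faces the cover, and go behind it.

Call:
{"name": "jog_arm", "arguments": {"steps": [{"dx": -0.1,"dy": 0.7,"dz": 0,"twist": -1.0},{"dx": -0.2,"dy": 1.4,"dz": 0,"twist": -2.0},{"dx": -0.3,"dy": 2.1,"dz": 0,"twist": -3.0},{"dx": -0.4,"dy": 2.8,"dz": 0,"twist": -4.0},{"dx": -0.4,"dy": 3.4,"dz": 0,"twist": -5.0}], "gripper": 255}}

```text
t: 12.52
tool_pos: [0.4849, 0.2657, 0.3479]
tool_rot: [1.172, 2.902, -0.001]
contact_force: [-0.3, -0.2, 0.3]
opening: -0.0003
```

Call:
{"name": "jog_arm", "arguments": {"steps": [{"dx": 0,"dy": 0,"dz": 0,"twist": -1.0},{"dx": 0,"dy": 0,"dz": 0,"twist": -2.0},{"dx": 0,"dy": 0,"dz": 0,"twist": -3.0},{"dx": 0,"dy": 0,"dz": 0,"twist": -4.0},{"dx": 0,"dy": 0,"dz": 0,"twist": -4.0}]}}

```text
t: 13.15
tool_pos: [0.4849, 0.2657, 0.3489]
tool_rot: [2.092, 2.328, -0.006]
contact_force: [-0.4, 0.4, -0.1]
opening: 0.0003
```

Run:
```python
from h import *
d=snap('side','s11');t=snap('top','t11');o=ctrl.get_obs();print(o['t'],o['tool_pos'],o['tool_rot'],o['opening'],o['contact_force'],o['q'])
W=cloud(d);p=o['tool_pos'];m=(np.hypot(W[...,0]-p[0],W[...,1]-p[1])<.04)&(W[...,2]>.31)
q=W[m]; 
for lo in np.arange(.34,.5,.01):
    k=q[abs(q[:,2]-lo)<.005]
    if len(k): print(lo.round(2),len(k),k.min(0).round(3),k.max(0).round(3))
cv2.imwrite('pics/c11.png',cv2.resize(np.hstack([d['frame'][0:240,60:380],t['frame'][80:320,20:340]])[:,:,::-1],None,fx=1.25,fy=1.25))
```

```text
13.25 [0.4849273  0.26570709 0.34860371] [ 2.09144522  2.32909162 -0.00633025] -6.472322747998614e-05 [-0.40314838 -1.31976493  0.52639827] [ 0.37356581 -0.16329728  1.56524446 -0.01206469  1.73818336  0.26413118]
0.39 30 [0.471 0.255 0.387] [0.495 0.273 0.395]
0.4 61 [0.467 0.254 0.395] [0.496 0.274 0.405]
0.41 66 [0.467 0.254 0.405] [0.495 0.275 0.415]
0.42 68 [0.467 0.255 0.415] [0.496 0.277 0.425]
0.43 73 [0.453 0.253 0.425] [0.512 0.274 0.435]
0.44 164 [0.446 0.25  0.435] [0.519 0.282 0.445]
0.45 147 [0.447 0.248 0.445] [0.525 0.285 0.455]
0.46 146 [0.448 0.247 0.455] [0.524 0.284 0.465]
0.47 143 [0.451 0.249 0.465] [0.524 0.279 0.475]
0.48 148 [0.447 0.246 0.475] [0.524 0.273 0.485]
0.49 166 [0.448 0.245 0.485] [0.521 0.264 0.495]
```

View pics/c11.png

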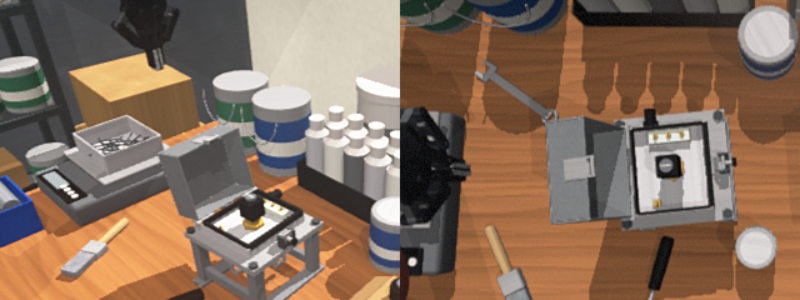

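Call:
{"name": "jog_arm", "arguments": {"steps": [{"dx": 0,"dy": 0,"dz": -0.7,"twist": 0},{"dx": 0,"dy": 0,"dz": -1.4,"twist": 0},{"dx": 0,"dy": 0,"dz": -2.0,"twist": 0},{"dx": 0,"dy": 0,"dz": -2.4,"twist": 0},{"dx": 0,"dy": 0,"dz": -2.4,"twist": 0}]}}

```text
t: 13.88
tool_pos: [0.4835, 0.2651, 0.2022]
tool_rot: [2.091, 2.332, -0.013]
contact_force: [-0.4, -0.0, 0.7]
opening: -0.0002
```

Call:
{"name": "jog_arm", "arguments": {"steps": [{"dx": 0,"dy": -0.2,"dz": 0,"twist": 0},{"dx": 0.05,"dy": -0.45,"dz": 0.05,"twist": 0},{"dx": 0.07,"dy": -0.7,"dz": 0.15,"twist": 0},{"dx": 0.1,"dy": -0.9,"dz": 0.3,"twist": 0},{"dx": 0.12,"dy": -1.05,"dz": 0.4,"twist": 0}]}}

```text
t: 14.5
tool_pos: [0.4909, 0.2013, 0.227]
tool_rot: [2.092, 2.332, -0.012]
contact_force: [-0.1, 2.4, -3.1]
opening: -0.0002
```

Run:
```python
from h import *
d=snap('side','s12');o=ctrl.get_obs();print(o['t'],o['tool_pos'],o['opening'],o['contact_force'])
cv2.imwrite('pics/c12.png',cv2.resize(d['frame'][60:240,140:340][:,:,::-1],None,fx=3,fy=3))
```

```text
14.55 [0.49136121 0.20050137 0.22775693] -0.00014915274150517583 [-0.17822315 -0.59349825  0.53530099]
```

View pics/c12.png

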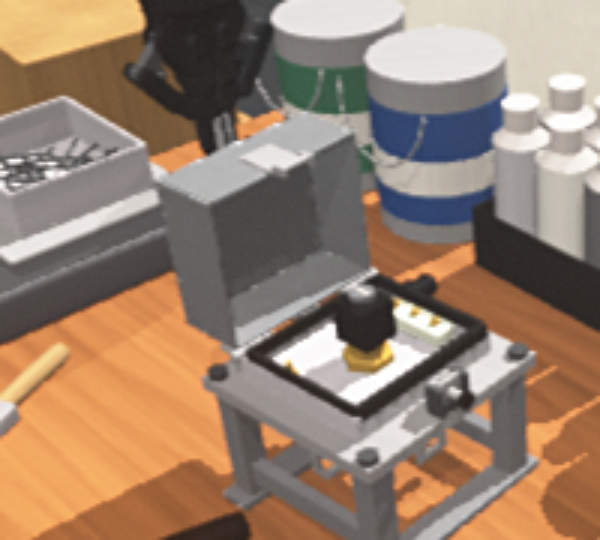

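Call:
{"name": "jog_arm", "arguments": {"steps": [{"dx": 0.03,"dy": -0.25,"dz": 0.1,"twist": 0},{"dx": 0.06,"dy": -0.51,"dz": 0.17,"twist": 0},{"dx": 0.09,"dy": -0.8,"dz": 0.21,"twist": 0},{"dx": 0.12,"dy": -1.09,"dz": 0.22,"twist": 0},{"dx": 0.15,"dy": -1.38,"dz": 0.18,"twist": 0}]}}

```text
t: 15.18
tool_pos: [0.5011, 0.1161, 0.2393]
tool_rot: [2.091, 2.328, -0.011]
contact_force: [-1.0, 1.9, 4.0]
opening: 0.0004
```

Run:
```python
from h import *
d=snap('side','s13');o=ctrl.get_obs();print(o['t'],o['tool_pos'],o['opening'],o['contact_force'])
cv2.imwrite('pics/c13.png',cv2.resize(d['frame'][60:240,140:340][:,:,::-1],None,fx=3,fy=3))
```

```text
15.225 [0.50117473 0.11434804 0.23855713] 0.00029484240953679203 [-0.74500211 -1.0161111   2.78652939]
```

View pics/c13.png

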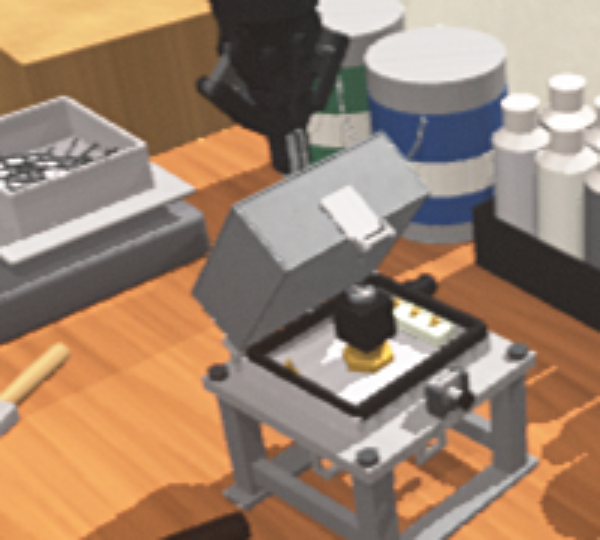

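Call:
{"name": "jog_arm", "arguments": {"steps": [{"dx": 0.02,"dy": -0.22,"dz": -0.05,"twist": 0},{"dx": 0.06,"dy": -0.51,"dz": -0.17,"twist": 0},{"dx": 0.08,"dy": -0.75,"dz": -0.3,"twist": 0},{"dx": 0.11,"dy": -1.0,"dz": -0.49,"twist": 0},{"dx": 0.13,"dy": -1.2,"dz": -0.68,"twist": 0}]}}

```text
t: 15.85
tool_pos: [0.5093, 0.0409, 0.1969]
tool_rot: [2.092, 2.324, -0.014]
contact_force: [1.7, -0.1, 3.1]
opening: 0.0002
```

Run:
```python
from h import *
d=snap('side','s14');o=ctrl.get_obs();print(o['t'],o['tool_pos'],o['opening'],o['contact_force'])
cv2.imwrite('pics/c14.png',cv2.resize(d['frame'][60:240,140:340][:,:,::-1],None,fx=3,fy=3))
```

```text
15.9 [0.50824524 0.04019364 0.19467045] -3.4522728792151064e-05 [-0.61616648 -1.42627968  1.50965861]
```

View pics/c14.png

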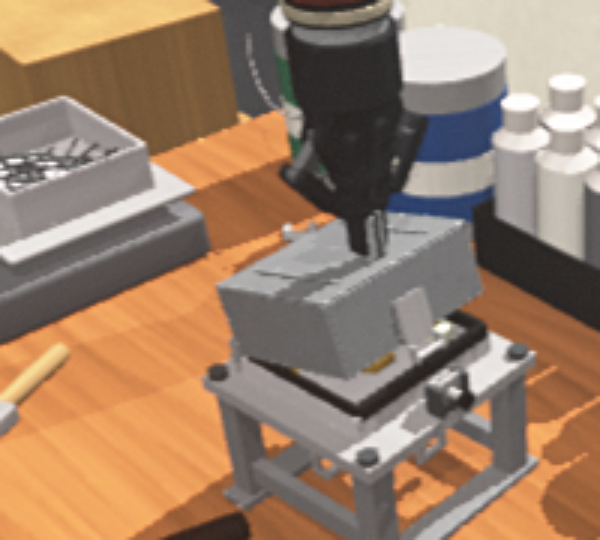

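Call:
{"name": "jog_arm", "arguments": {"steps": [{"dx": 0.02,"dy": -0.15,"dz": -0.1,"twist": 0},{"dx": 0.04,"dy": -0.3,"dz": -0.22,"twist": 0},{"dx": 0.05,"dy": -0.42,"dz": -0.29,"twist": 0},{"dx": 0.05,"dy": -0.45,"dz": -0.33,"twist": 0}]}}

```text
t: 16.4
tool_pos: [0.5118, 0.0141, 0.1756]
tool_rot: [2.095, 2.326, -0.013]
contact_force: [-0.9, 4.2, 4.8]
opening: 0.0001
```

Call:
{"name": "jog_arm", "arguments": {"steps": [{"dx": 0,"dy": 0,"dz": -0.05,"twist": 0},{"dx": 0,"dy": 0,"dz": -0.1,"twist": 0},{"dx": 0,"dy": 0,"dz": -0.1,"twist": 0}]}}

```text
t: 16.77
tool_pos: [0.5121, 0.0119, 0.1716]
tool_rot: [2.093, 2.323, -0.018]
contact_force: [-4.3, -4.9, 8.6]
opening: -0.0002
```

Call:
{"name": "jog_arm", "arguments": {"steps": [{"dx": 0,"dy": 0,"dz": -0.04,"twist": 0},{"dx": 0,"dy": 0,"dz": -0.06,"twist": 0},{"dx": 0,"dy": 0,"dz": -0.06,"twist": 0}]}}

```text
t: 17.15
tool_pos: [0.5122, 0.0108, 0.1697]
tool_rot: [2.091, 2.322, -0.02]
contact_force: [-3.8, -2.1, 8.8]
opening: -0.0001
```

```bash
cat > cov.py <<'E'
from h import *
def cov(tag):
    d=snap('side',tag);o=ctrl.get_obs();print(o['t'],o['tool_pos'],o['contact_force'])
    W=cloud(d).reshape(-1,3);W=W[~np.isnan(W[:,0])]
    a=np.radians(6.25);ex=np.array([np.cos(a),np.sin(a),0]);ey=np.array([-np.sin(a),np.cos(a),0]);h=np.array([.5072,.0613,0])+.069*ey
    hx=(W-h)@ex;hy=(W-h)@ey;z=W[:,2]
    s=(abs(hx)<.068)&(hy<-.01)&(hy>-.128)&(abs(z-.21)<.012)&(abs(hx)>.02)
    A=np.c_[hy[s],np.ones(s.sum())];zz=z[s]
    for _ in range(4):
        c=np.linalg.lstsq(A,zz,rcond=None)[0];r=abs(A@c-zz)<.004;A,zz=A[r],zz[r]
    print('angle',-c[0].round(4),'front z',(c[1]-.119*c[0]).round(4),'hinge z',c[1].round(4),len(zz))
    cv2.imwrite(f'pics/{tag}c.png',cv2.resize(d['frame'][60:240,140:340][:,:,::-1],None,fx=3,fy=3))
E
python3 -c "from cov import *;cov('s15')"
```

```text
17.2 [0.51229069 0.01081174 0.16974582] [-4.39096811 -1.95823216  8.9882621 ]
angle 0.0016 front z 0.2078 hinge z 0.2076 810
```

View pics/s15c.png

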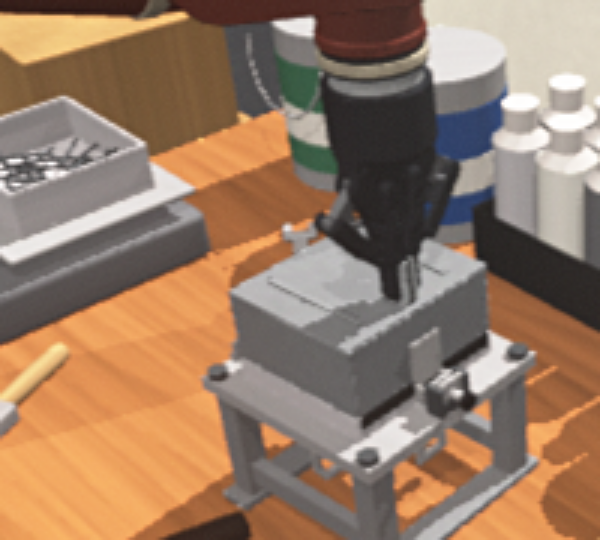

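Call:
{"name": "jog_arm", "arguments": {"steps": [{"dx": 0,"dy": 0,"dz": -0.06,"twist": 0},{"dx": 0,"dy": 0,"dz": -0.06,"twist": 0},{"dx": 0,"dy": 0,"dz": -0.06,"twist": 0}]}}

```text
t: 17.58
tool_pos: [0.5124, 0.0099, 0.1682]
tool_rot: [2.09, 2.321, -0.022]
contact_force: [-5.0, -1.5, 10.2]
opening: 0.0
```

Call:
{"name": "jog_arm", "arguments": {"steps": [{"dx": 0,"dy": 0,"dz": -0.08,"twist": 0},{"dx": 0,"dy": 0,"dz": -0.08,"twist": 0},{"dx": 0,"dy": 0,"dz": -0.08,"twist": 0}]}}

```text
t: 17.95
tool_pos: [0.5126, 0.0091, 0.1669]
tool_rot: [2.089, 2.32, -0.024]
contact_force: [-8.7, -0.8, 16.1]
opening: -0.0002
```

```bash
python3 -c "from cov import *;cov('s16')"
```

```text
18.0 [0.51259215 0.00913664 0.16687465] [-8.28896827 -0.34672779 16.22519759]
angle -0.0237 front z 0.2049 hinge z 0.2077 832
```

Call:
{"name": "jog_arm", "arguments": {"steps": [{"dx": 0,"dy": 0,"dz": -0.05,"twist": 0},{"dx": 0,"dy": 0,"dz": -0.05,"twist": 0}]}}

```text
t: 18.25
tool_pos: [0.5126, 0.0091, 0.1669]
tool_rot: [2.088, 2.32, -0.024]
contact_force: [-10.2, 1.1, 13.3]
opening: 0.0001
```

Call:
{"name": "jog_arm", "arguments": {"steps": [{"dx": 0,"dy": 0,"dz": 0.1,"twist": 0},{"dx": 0,"dy": 0,"dz": 0.4,"twist": 0},{"dx": 0,"dy": 0,"dz": 1.2,"twist": 0},{"dx": 0,"dy": 0,"dz": 2.0,"twist": 0},{"dx": 0,"dy": 0,"dz": 2.5,"twist": 0}]}}

```text
t: 18.88
tool_pos: [0.5132, 0.0088, 0.3205]
tool_rot: [2.086, 2.318, -0.021]
contact_force: [0.8, -0.3, -0.6]
opening: -0.0001
```

```bash
python3 -c "from cov import *;cov('s17')"
```

```text
18.925 [0.51460009 0.00860435 0.32468623] [0.18774991 0.61729975 2.85256116]
angle 0.0041 front z 0.2079 hinge z 0.2074 1135
```

View pics/s17c.png

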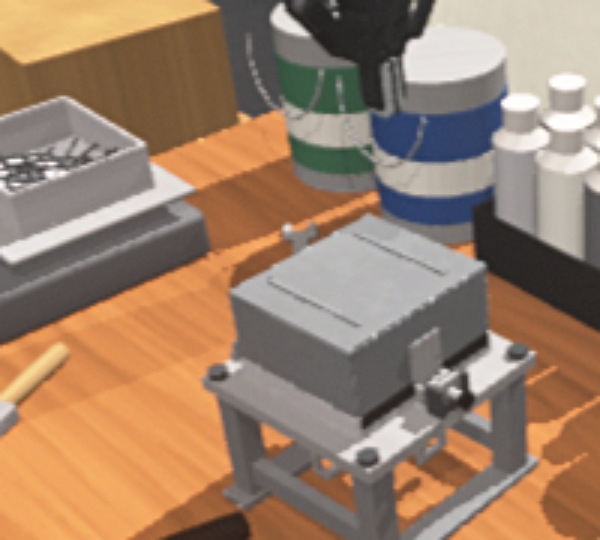

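The cover stays shut with the arm off it, at an angle of about 0.004. I'll wait a moment, recheck it and the bystanders, then hand in.

Call:
{"name": "jog_arm", "arguments": {"steps": [{"dx": 0,"dy": 0,"dz": 0,"twist": 0},{"dx": 0,"dy": 0,"dz": 0,"twist": 0},{"dx": 0,"dy": 0,"dz": 0,"twist": 0},{"dx": 0,"dy": 0,"dz": 0,"twist": 0},{"dx": 0,"dy": 0,"dz": 0,"twist": 0}]}}

```text
t: 19.55
tool_pos: [0.5144, 0.0086, 0.324]
tool_rot: [2.083, 2.315, -0.016]
contact_force: [-0.4, -0.7, -0.3]
opening: 0.0003
```

```bash
python3 -c "
from cov import *;cov('s18')
a=load('side0')['frame'].astype(int);b=load('s18')['frame'].astype(int)
for n,(u0,u1,v0,v1) in dict(big=(352,402,155,218),cart=(402,438,152,242),small=(236,280,240,290),carton=(295,420,215,335)).items(): print(n,abs(a-b)[v0:v1,u0:u1].mean().round(1))
"
```

```text
19.6 [0.5144629  0.00863028 0.32419606] [-0.29297655 -0.01581425  0.18923601]
angle 0.0028 front z 0.2078 hinge z 0.2075 1133
big 1.6
cart 1.8
small 1.7
carton 6.5
```

View pics/s18.png

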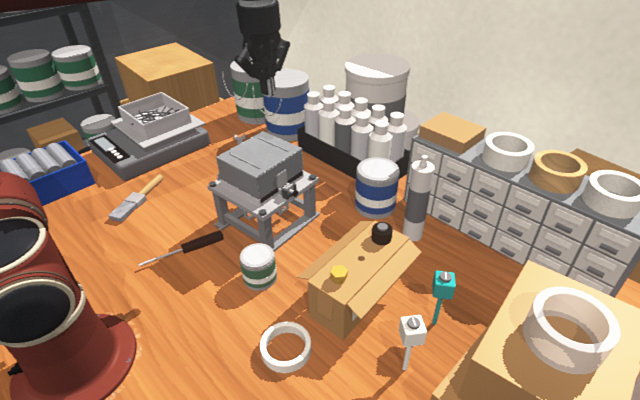

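The cover is shut at (260,155). Both tins and the cartridge have not moved, and the round head (382,232) and anode (339,272) are still in the carton.

```bash
python3 -c "
from station import ctrl
print(ctrl.finish_job())"
```

```text
the job is handed in; nothing more can be done
None
```

The thermostat is in the heater's pocket, the cover is latched shut over it, and the job is handed in at about 20 s.

- **Thermostat:** I took the black square-headed one from the carton's middle hole and lowered it until it stopped. Before I shut the cover, the camera showed its head top at 0.190 m, which is the home height, and centred on the pocket.
- **Cover:** I swung it over from behind with the shut fingers and pressed it down with up to 16 N. With the arm clear it read about 0.003–0.004 rad, and still did about 0.7 s later, so the latch is holding.
- **Other items:** Both tins and the cartridge have not moved, and the other two parts are still in the carton.
- **Disagreement:** the robot's reported tool height was about 39 mm lower than the cameras showed, while x and y agreed. I used the camera heights, and the heights at the grip, in the pocket and on the cover all fitted them.
- **Not checked:** I could not see the thermostat once the cover was shut.

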